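# Wind up the lamp's power box

## Robot

A 6-joint arm with a two-finger parallel gripper is mounted at the origin on the work surface. World frame = base frame: x ahead of the robot, y to its left, z up, the work surface at z = 0. Lengths are in m, angles in rad, forces in N, time in s.
With the tool pointing down it reaches from about 0.275 to 0.825 m from the base axis. Payload 5.2 kg.
Tool frame: the origin (TCP) lies at the very end of the fingers, on their centre line; the grasp point (between the pads) lies 19 mm behind it; z points along the fingers, y is the line along which they close (so a half turn about z gives the same grasp; the last joint's range is limited). The gripper opens to 93 mm and grips with 3 to 60 N. Pads are 15 mm wide; open, the fingers measure 128 mm over their backs; the gripper's body (75 mm by 188 mm) begins 65 mm behind the grasp point.
Start: joints at [1, 0.259, 1.535, -0, 1.348, -0.203], TCP at [0.198, 0.513, 0.219] pointing down, gripper open.
Joint ranges: [-3.14, 3.14], [-0.91, 2.08], [0.19, 2.58], [-1.22, 4.36], [0.22, 2.71], [-3.12, 3.12]. Speed limits (rad/s): [2.57, 2.57, 3.14, 3.14, 3.14, 3.14].

## Interface

Orientations are given as [roll, pitch, yaw] about the fixed x, y, z axes, in that order (R = Rz(yaw) Ry(pitch) Rx(roll)).
In Python, from workcell import env gives the robot as it stands.
- The arm moves only by the shell command python3 -m crank 'ROWS' [FORCE]. ROWS is JSON, a list of rows, each a list of 3 entries, a list of its own where there are three numbers: the turn, a rotation vector about the tool's x, y, z in rad, then the shift along the tool's x, y, z in m, then the closure, from 0 (fully open) to 1 (shut). In form: [[[ax, ay, az], [x, y, z], hand], ...]. A call has 1 to 10 rows; each row is the pose to reach, as a shift and turn from the pose commanded when the call began, along the tool's axes at that moment; what a row does not reach only later rows make up. A row lasts 1/12 s, in which the tool goes at most 41.7 mm and 7.16 degrees, less where a joint would pass 70% of its speed; a pose out of reach is approached as far as the arm can. A call with a gripper value outside its range is refused whole. The fingers move at their own pace and stop on an object; FORCE is the grip in N (left out, the last holds). Time passes only in rows, so rows that repeat a pose let the fingers close. It gives the time, the measured TCP pose, the force, the opening and the grip force at its end, in the units of the state.
- env.sense(): the state, without advancing time (a new reading comes with each control period).
- env.capture(name): name is "side" or "top" or "wrist"; returns a dict with "img" (384x512x3 uint8, red, green, blue), "camera_matrix" (3x3 intrinsics, pixels), "rvec" (rotation vector, rad) and "tvec" (3), from world to camera coordinates, as OpenCV has them. Camera axes: x right, y down, z forward; pixel columns grow to the right and rows downward; lengths in m; the calibration is good to about 2 mm. A picture is of the moment at which its call begins. There is no depth.
- env.hand_in(): hands the job in; it is judged then, once.
Trained networks look in a picture, given as the dict that the camera call returned (one of the last four; its "shot" number tells which), for a name from the list of things; names that differ only in an ending like _2 or _b are one class to them, and where a whole thing is asked for, a point or a joint stands for the part that bears it (a point fixed in the world has none). Each returns a list of dicts, best first, with "conf" (0 to 1); they miss things now and then, are a little off and sometimes report something else, mostly with a low value. They report only what shows in the picture. A call takes as long as a camera call. They do not tell look-alikes from the thing itself.
- env.outline_of(picture, query): "pixels" (384x512 bool, what is visible of it) and "bbox" ([centre column, centre row, width, height] in pixels, round what is visible of it).
The state is a dict: "time_s": time; "joint_positions": joint angles; "joint_vel": joint speeds; "joint_torque": joint torques, N m; "ee_pos": TCP position; "tool_rot": TCP orientation; "ft_force": force on the tool from outside, world axes, zero at the start; "wrist_torque": the same for the moment, N m; "width": opening from 0.0 (shut) to 1.0 (fully open); "grip_force": force on a finger pad.
Only numpy, scipy, OpenCV 4.12 (cv2) and the standard library are available. Lean on these libraries where they do the work, as an engineer would, in place of code of your own. Each camera call takes 0.05 s, during which the arm holds its last target. There are 200 camera calls.

## Task

Charge up the wind-up power box for the evening: pick up the loose crank with the square socket by its upright black grip, fit the socket fully down over the square shaft on top of the box, and wind it two full turns clockwise (seen from above). Leave the crank sitting level and fully home on the shaft and let go.

Things in the scene. Friction and masses are not known exactly. Their poses are not given: they have to be found in the camera images.
- crank_grip (a point): Middle of the right crank's upright round black grip (24 mm across, 63 mm long), 44.5 mm above the crank's underside. x: along the arm from boss to grip, z up. The grip is a sleeve turning on its pin with a drag of 0.05 N m: hold it tight and the arm can swing under it, yet it does not swing while carried. The crank lies flat, about 200 g. The other crank (round boss, no square hole) does not fit.
- crank_socket (a point): Centre of the 25 mm square hole that goes right through the crank's steel boss (40 x 40 mm, 22 mm high); half-way up, 11 mm above the crank's underside, 70 mm from the grip's axis. Axes as crank_grip; the hole's sides lie along x and y. The flat arm is 22 mm wide, 10 mm thick, level with the boss's underside.
- shaft_tip (a point): Top centre of the upright steel shaft on the fixed grey box (80 mm high). Shaft 28 mm high: 20 mm square for the lower 16 mm, tapering to 10 mm at the top; sides along x and y; any quarter turn fits. Home: the crank's underside on the round collar 28 mm below this point (8 mm above the box), crank_socket 17 mm below it. Play 2.5 mm each side, 17 degrees either way. The arm clears the box.
- winder (a joint): Turning of the shaft in rad, growing clockwise as seen from above; starts between 0 and 0.5. It turns both ways with a steady drag of about 0.12 N m and stays where it is left.
There are look-alikes about, which are no part of the job. Leave any orange or red look-alike of the part that bears crank_grip alone.

How it is judged:
On the way, in this order (a step that is already met when the one before it is completed fails the run):
1. the crank's socket is fully down over the square shaft, level (horizontal distance between crank_socket and shaft_tip below 0.01 m and z of crank_socket in the frame of shaft_tip below -0.01 m and angle between crank_socket's own z axis and vertical below 0.2 rad), for 0.2 s.
2. with the crank still on it, the shaft is wound two turns clockwise (joint at least 11.6 rad) (value of joint winder above 11.6 rad and horizontal distance between crank_socket and shaft_tip below 0.01 m and z of crank_socket in the frame of shaft_tip below -0.006 m), for 0.1 s.
At the end, for the whole second after the job is handed in: The shaft has been wound to at least 11.6 rad clockwise (two turns, less the play of the fit); the crank is on it with the middle of its hole within 10 mm of the shaft's axis and at least 10 mm below the shaft's top (17 mm is fully home), within about 10 degrees of level, and the shaft is at rest (value of joint winder above 11.6 rad and horizontal distance between crank_socket and shaft_tip below 0.01 m and z of crank_socket in the frame of shaft_tip below -0.01 m and angle between crank_socket's own z axis and vertical below 0.17 rad and velocity of joint winder between -0.2 and 0.2 rad/s); the robot touches nothing.
It also fails if it takes over 72 s, if anything falls off the work surface, if the arm or the gripper's body presses on something with over 40 N, if the wrist force passes 120 N, or if a joint passes its speed limit or range.

## Working session

There is one attempt and no reset: what is moved stays moved. The work goes in short steps, Python scripts to look and compute and a shell command to move; the robot and the scene stay as the last step left them, time stands still between calls to the robot, and variables do not carry over. Pictures are saved under pics/ and viewed, at most 10 in all, crops included, and the job is handed in when it is done.

```bash
ls; mkdir -p pics
python3 - <<'E'
from workcell import env
import cv2,numpy as np
print(env.sense())
ims=[]
for n in("side","top"):
    p=env.capture(n)
    ims.append(p["img"]); cv2.imwrite(f"pics/{n}1.png",p["img"][:,:,::-1])
    print(n,p["camera_matrix"].tolist(),p["rvec"],p["tvec"])
    for q in("crank_grip","crank_socket","shaft_tip"):
        for d in env.outline_of(p,q): print(q,d["conf"],d["bbox"])
E
```

```text
pics
{'time_s': 0.0, 'joint_positions': array([ 1.00018822e+00,  2.59322893e-01,  1.53605801e+00, -9.50717437e-06,
        1.34798418e+00, -2.02757614e-01]), 'joint_vel': array([ 0.0008026 , -0.00021363, -0.00067457,  0.00091416, -0.00053575,
       -0.00036001]), 'joint_torque': array([-1.63086472e-03, -4.37329280e+01, -2.83991182e+01,  7.17881508e-02,
        4.14485950e-02, -1.38449027e-04]), 'ee_pos': array([0.19745209, 0.51276497, 0.21783858]), 'tool_rot': array([-3.13985467e+00, -3.47837605e-04,  2.77374397e+00]), 'ft_force': array([-0.57605345,  0.50772978,  0.46446575]), 'wrist_torque': array([-0.00473877, -0.02398255,  0.0187937 ]), 'grip_force': 0.0, 'width': 0.9975668277392521}
side [[391.5045899756793, 0.0, 256.226992650279], [0.0, 391.5045899756793, 188.57854454748258], [0.0, 0.0, 1.0]] [ 2.24536369 -1.02226731  0.38104718] [-0.46494708  0.31033721  0.87509985]
crank_grip 0.94 [355.7, 278.8, 38.4, 48.0]
crank_grip 0.72 [284.9, 208.8, 38.4, 26.6]
crank_grip 0.57 [301.0, 249.9, 42.7, 39.5]
crank_socket 0.84 [298.1, 251.2, 46.5, 41.7]
crank_socket 0.82 [354.8, 276.2, 38.9, 46.4]
crank_socket 0.82 [288.1, 208.3, 38.1, 27.3]
top [[403.964471994203, 0.0, 254.10362738569233], [0.0, 403.964471994203, 188.10418973994098], [0.0, 0.0, 1.0]] [ 2.2037356  -2.15139215  0.08776868] [-0.11810952  0.55126866  1.01153267]
crank_grip 0.86 [393.4, 197.1, 24.2, 44.7]
crank_grip 0.79 [292.2, 170.5, 42.5, 12.2]
crank_grip 0.67 [334.5, 207.2, 28.0, 40.4]
crank_socket 0.75 [393.4, 197.8, 21.5, 44.5]
crank_socket 0.72 [293.7, 172.7, 43.4, 19.8]
crank_socket 0.64 [335.2, 207.6, 28.7, 40.9]
shaft_tip 0.58 [333.7, 205.7, 27.2, 39.8]
```

Run:
```python
import cv2,numpy as np
s=cv2.imread("pics/side1.png");t=cv2.imread("pics/top1.png")
cv2.imwrite("pics/c.png",np.hstack([cv2.resize(s[150:350,200:400],(400,400),interpolation=2)[:, :],cv2.resize(t[100:300,230:430],(400,400),interpolation=2)]))
cv2.imwrite("pics/b.png",np.hstack([cv2.resize(s,(400,300)),cv2.resize(t,(400,300))]))
```

```text
(no output)
```

View pics/c.png

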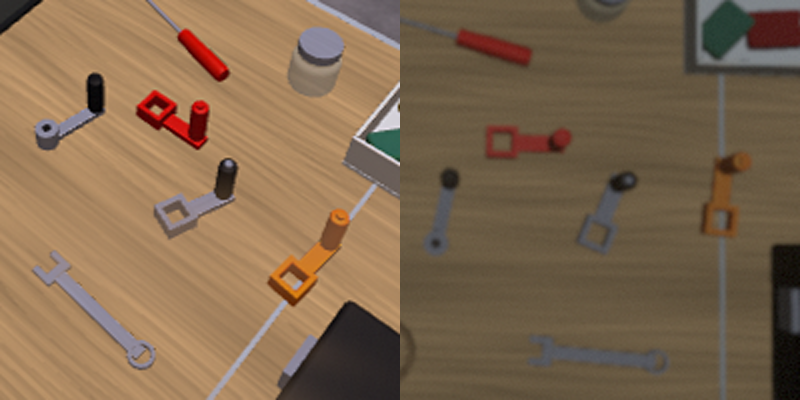

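View pics/b.png

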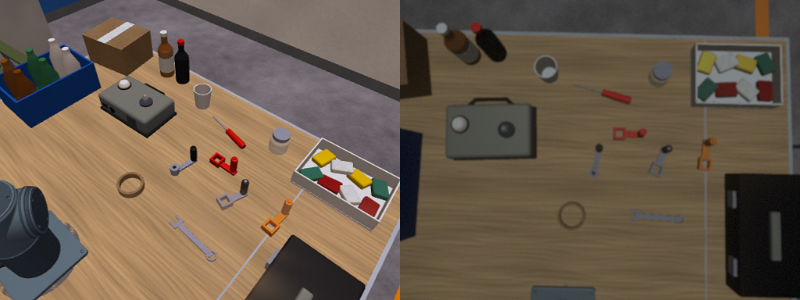

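The grey crank with the square boss is at side ~(288,256), grip top ~(314,232), and in the top view the boss is at ~(328,217) and the grip at ~(342,190). The look-alikes are red, orange and a round boss. Next I'll zoom in on the box and triangulate.

```bash
cat > h.py <<'E'
import cv2,numpy as np
def P(p):
    R=cv2.Rodrigues(p["rvec"])[0]; return p["camera_matrix"]@np.c_[R,np.ravel(p["tvec"])]
def tri(ps,uv):
    A=[]
    for p,(u,v) in zip(ps,uv):
        M=P(p);A+=[u*M[2]-M[0],v*M[2]-M[1]]
    X=np.linalg.svd(np.array(A))[2][-1];X=X[:3]/X[3]
    return X,[np.round(proj(p,X)-q,1).tolist() for p,q in zip(ps,uv)]
def proj(p,X):
    x=P(p)@np.r_[X,1];return x[:2]/x[2]
def onz(p,uv,z):
    M=P(p);H=np.c_[M[:,0],M[:,1],M[:,2]*z+M[:,3]];x=np.linalg.solve(H,np.r_[uv,1]);return x[:2]/x[2]
E
python3 - <<'E'
from workcell import env
import cv2,numpy as np
from h import *
s=env.capture("side");t=env.capture("top")
print("griptop",tri([s,t],[(314,231),(342.5,190)]))
print("socket",tri([s,t],[(287.5,256),(328.5,217)]))
print([onz(t,(328.5,217),.022),onz(s,(287.5,256),.022)])
print(proj(t,[.198,.513,.2]),proj(s,[.198,.513,.2]),proj(t,[0,0,0]))
S=s["img"][85:185,120:235,::-1];T=t["img"][115:215,45:185,::-1]
cv2.imwrite("pics/box.png",np.hstack([cv2.resize(S,None,fx=3,fy=3,interpolation=2),cv2.resize(T,None,fx=3,fy=3,interpolation=2)]))
E
```

```text
griptop (array([ 0.55100431, -0.32013762,  0.07926739]), [[-0.8, 0.1], [0.5, -0.5]])
socket (array([ 0.48505364, -0.29653891,  0.02073122]), [[-0.2, 0.0], [0.1, -0.1]])
[array([ 0.48473612, -0.29601512]), array([ 0.48474739, -0.29723468])]
[-50.64043527 346.26238257] [-15.20677957 117.70889524] [206.93555007 408.25817847]
```

View pics/box.png

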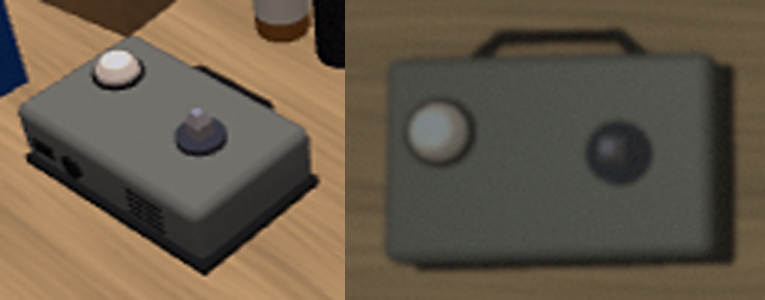

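The shaft is on a dark collar, with its tip at side ~(185.5,122) and top ~(133.5,164). The white dome is a lamp.

Run:
```python
from workcell import env
from h import *
s=env.capture("side");t=env.capture("top")
print(tri([s,t],[(185.5,122),(133.5,164)]))
print(onz(s,(185.5,122),.108),onz(t,(133.5,164),.108))
# collar centre, z=.088
print("collar",onz(s,(186.8,129.5),.088),onz(t,(136,166),.088))
for a in ([.5,-.313],):pass
r=env.sense();print(r["ee_pos"])
```

```text
(array([0.59520994, 0.17749686, 0.12020515]), [[0.1, -0.0], [-0.1, 0.1]])
[0.60385982 0.1900183 ] [0.59713997 0.18101355]
collar [0.59733758 0.18106386] [0.59515479 0.18087096]
[0.19773268 0.51323484 0.21865488]
```

```bash
cat >> h.py <<'E'
def to(env,X,yaw):
    from scipy.spatial.transform import Rotation as Ro
    s=env.sense();R=Ro.from_euler("xyz",s["tool_rot"]);T=Ro.from_euler("xyz",[np.pi,0,yaw])
    print("turn",np.round((R.inv()*T).as_rotvec(),4),"shift",np.round(R.inv().apply(np.array(X)-s["ee_pos"]),4),"t",s["time_s"],"q",np.round(s["joint_positions"],2),"pos",np.round(s["ee_pos"],4),"rpy",np.round(s["tool_rot"],3),"F",np.round(s["ft_force"],1),"w",s["width"],s["grip_force"])
E
python3 -m crank '[[[0,0,0.4],[-0.2,-0.09,-0.04],0.45],[[0,0,0.4],[-0.2,-0.09,-0.04],0.45],[[0,0,0.4],[-0.2,-0.09,-0.04],0.45],[[0,0,0.4],[-0.2,-0.09,-0.04],0.45],[[0,0,0.4],[-0.2,-0.09,-0.04],0.45],[[0,0,0.4],[-0.2,-0.09,-0.04],0.45]]' 20
python3 -c "
from workcell import env
from h import *
to(env,[.52,.18,.3],2.0)"
```

```text
time_s: 1.1
ee_pos: [0.3556, 0.3543, 0.2599]
tool_rot: [3.14, 0.003, 2.371]
ft_force: [1.0, 0.5, 0.7]
width: 0.621
grip_force: 0.0
turn [0.0024 0.0023 0.3706] shift [-0.2395 -0.0103 -0.0395] t 1.1 q [ 0.56  0.14  1.58 -0.    1.42 -0.24] pos [0.3556 0.3543 0.2599] rpy [3.140e+00 3.000e-03 2.371e+00] F [1.  0.5 0.7] w 0.6207117203213843 0.0
```

```bash
python3 -m crank '[[[0.002,0.002,0.37],[-0.24,-0.01,-0.04],0.45],[[0.002,0.002,0.37],[-0.24,-0.01,-0.04],0.45],[[0.002,0.002,0.37],[-0.24,-0.01,-0.04],0.45],[[0.002,0.002,0.37],[-0.24,-0.01,-0.04],0.45],[[0.002,0.002,0.37],[-0.24,-0.01,-0.04],0.45],[[0.002,0.002,0.37],[-0.24,-0.01,-0.04],0.45],[[0.002,0.002,0.37],[-0.24,-0.01,-0.04],0.45],[[0.002,0.002,0.37],[-0.24,-0.01,-0.04],0.45]]'
python3 - <<'E'
from workcell import env
from h import *
p=env.capture("wrist");cv2.imwrite("pics/w1.png",p["img"][:,:,::-1])
import pickle;pickle.dump(p,open("w1.pkl","wb"))
R=cv2.Rodrigues(p["rvec"])[0];print("cam",-R.T@np.ravel(p["tvec"]),R[2])
print(proj(p,[.597,.181,.116]))
to(env,[.551,-.320,.2],1.23)
E
```

```text
time_s: 1.77
ee_pos: [0.5189, 0.1819, 0.2985]
tool_rot: [-3.139, -0.002, 2.0]
ft_force: [0.1, 0.7, -0.7]
width: 0.55
grip_force: 0.0
cam [0.48452233 0.25815916 0.46623664] [ 0.12272724 -0.27092355 -0.95474523]
[305.53411401 200.40429022]
turn [-0.0037 -0.001   0.772 ] shift [-0.4711 -0.1798  0.0978] t 1.8167 q [ 0.14  0.22  1.39  0.    1.53 -0.3 ] pos [0.5178 0.183  0.2983] rpy [-3.139e+00 -2.000e-03  2.002e+00] F [ 0.7 -0.  -1. ] w 0.5498101461744945 0.0
```

View pics/w1.png

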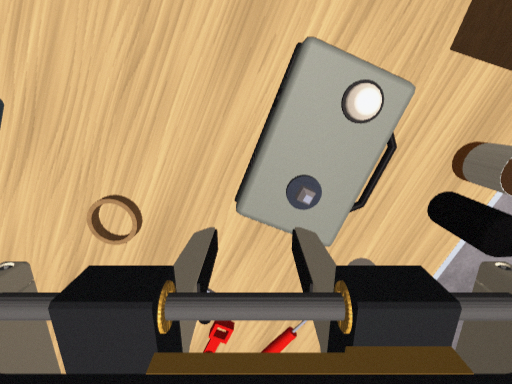

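The wrist view shows the box, with the shaft on its dark collar near (305,196). I'll crop it to get the square's angle and, with no cost in arm time, move toward the crank.

```bash
python3 - <<'E'
import cv2
i=cv2.imread("pics/w1.png")[168:223,275:335];cv2.imwrite("pics/w1c.png",cv2.resize(i,None,fx=9,fy=9,interpolation=2))
E
python3 -m crank '[[[0,0,0.39],[-0.236,-0.09,0],0.45],[[0,0,0.39],[-0.236,-0.09,0],0.45],[[0,0,0.39],[-0.236,-0.09,0],0.45],[[0,0,0.39],[-0.236,-0.09,0],0.45],[[0,0,0.39],[-0.236,-0.09,0],0.45],[[0,0,0.39],[-0.236,-0.09,0],0.45],[[0,0,0.39],[-0.236,-0.09,0],0.45]]'
python3 -c "
from workcell import env
from h import *
to(env,[.51,-.30,.25],1.23)"
```

```text
time_s: 2.4
ee_pos: [0.5348, -0.0733, 0.298]
tool_rot: [-3.138, 0.002, 1.61]
ft_force: [0.6, 0.8, -0.5]
width: 0.551
grip_force: 0.0
turn [-0.003   0.0028  0.3802] shift [-0.2254 -0.0335  0.0486] t 2.4 q [-0.34  0.2   1.42 -0.    1.53 -0.38] pos [ 0.5348 -0.0733  0.298 ] rpy [-3.138e+00  2.000e-03  1.610e+00] F [ 0.6  0.8 -0.5] w 0.5505037835816441 0.0
```

View pics/w1c.png

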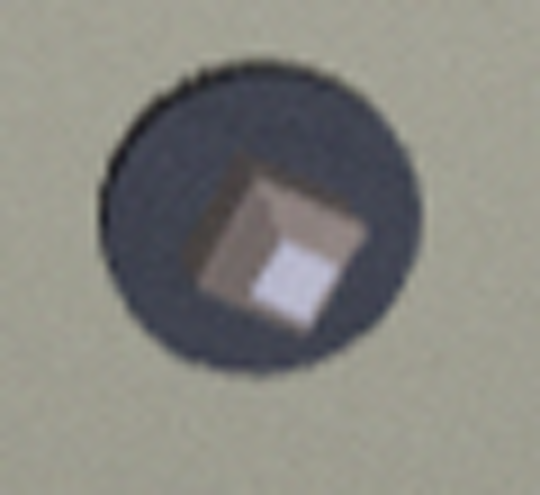

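The close-up shows the square shaft clearly. The shoulder corners in the crop are (258,178), (368,235), (308,330) and (196,288), and the tip is at (294,284).

```bash
python3 - <<'E'
from h import *
import pickle
p=pickle.load(open("w1.pkl","rb"))
f=lambda u,v:((u+.5)/9-.5+275,(v+.5)/9-.5+168)
C=np.array([onz(p,f(*c),.104) for c in[(258,178),(368,235),(308,330),(196,288)]])
print(C,C.mean(0));d=np.roll(C,-1,0)-C
print(np.hypot(*d.T),np.degrees(np.arctan2(d[:,1],d[:,0]))%90)
print("tip",onz(p,f(294,284),.116),"collar",onz(p,f(261,218),.088))
E
python3 -m crank '[[[0,0,0.38],[-0.225,-0.033,0.05],0.45],[[0,0,0.38],[-0.225,-0.033,0.05],0.45],[[0,0,0.38],[-0.225,-0.033,0.05],0.45],[[0,0,0.38],[-0.225,-0.033,0.05],0.45],[[0,0,0.38],[-0.225,-0.033,0.05],0.45],[[0,0,0.38],[-0.225,-0.033,0.05],0.45],[[0,0,0.38],[-0.225,-0.033,0.05],0.45]]'
python3 - <<'E'
from workcell import env
from h import *
p=env.capture("wrist");cv2.imwrite("pics/w2.png",p["img"][:,:,::-1])
import pickle;pickle.dump(p,open("w2.pkl","wb"))
print(proj(p,[.485,-.297,.022]),proj(p,[.551,-.320,.076]))
to(env,[.551,-.320,.03],1.23)
E
```

```text
[[0.58881527 0.19414952]
 [0.60888802 0.19312309]
 [0.60778588 0.17518974]
 [0.58833372 0.17400577]] [0.59845572 0.18411703]
[0.02009897 0.01796719 0.01948815 0.0201495 ] [87.07270122 86.4831547   3.48305255 88.63056435]
tip [0.59823257 0.18363477] collar [0.59704629 0.18549203]
time_s: 2.98
ee_pos: [0.5105, -0.2971, 0.2463]
tool_rot: [-3.136, 0.001, 1.231]
ft_force: [-0.2, 0.9, -0.5]
width: 0.549
grip_force: 0.0
[239.07179623 175.51891602] [289.99806822 184.91904209]
turn [-0.0052 -0.0007  0.0021] shift [-0.0107  0.0472  0.2168] t 3.0333 q [-0.71  0.32  1.38 -0.    1.44 -0.37] pos [ 0.5111 -0.2947  0.2471] rpy [-3.136e+00 -1.000e-03  1.232e+00] F [-0.3  0.6 -0.3] w 0.549532324890317 0.0
```

View pics/w2.png

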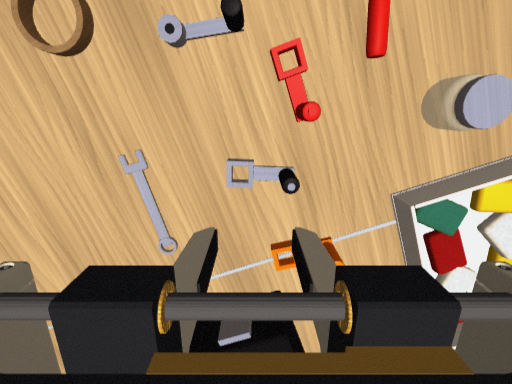

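The wrist view shows the grey crank's socket at ~(240,174) and its grip top at ~(290,184), as predicted within 2 px. Going down onto it.

```bash
python3 - <<'E'
from h import *
import pickle
p=pickle.load(open("w2.pkl","rb"))
print(onz(p,(290.5,184.5),.076),onz(p,(240,173.5),.022))
E
python3 -m crank '[[[-0.005,0,0],[-0.011,0.047,0.03],0.45],[[-0.005,0,0],[-0.011,0.047,0.06],0.45],[[-0.005,0,0],[-0.011,0.047,0.1],0.45],[[-0.005,0,0],[-0.011,0.047,0.13],0.45],[[-0.005,0,0],[-0.011,0.047,0.13],0.45],[[-0.005,0,0],[-0.011,0.047,0.13],0.45]]'
python3 - <<'E'
from workcell import env
from h import *
p=env.capture("wrist");cv2.imwrite("pics/w3.png",p["img"][:,:,::-1])
print(proj(p,[.485,-.297,.022]),proj(p,[.551,-.320,.076]))
to(env,[.551,-.320,.0265],1.23)
E
```

```text
[ 0.55178609 -0.31967412] [ 0.48739392 -0.29455324]
time_s: 3.53
ee_pos: [0.5519, -0.3174, 0.1176]
tool_rot: [-3.14, -0.001, 1.236]
ft_force: [-0.5, 0.2, 1.0]
width: 0.552
grip_force: 0.0
[186.93923967 198.946895  ] [254.26510004 219.07322679]
turn [0.0032 0.0004 0.006 ] shift [-0.0017 -0.002   0.0934] t 3.5833 q [-0.7   0.49  1.44  0.    1.21 -0.36] pos [ 0.5531 -0.3189  0.1199] rpy [3.138 0.    1.236] F [ 0.6 -1.2  0.9] w 0.5499627705872624 0.0
```

View pics/w3.png

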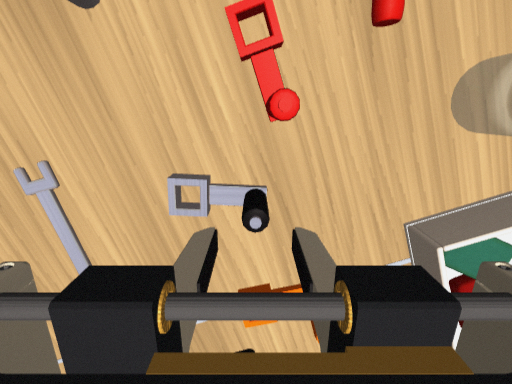

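The grip top is at (256,222), centred between the fingers, and the socket is at (188,195). Descending to grasp.

```bash
python3 -m crank '[[[0,0,0],[-0.001,-0.001,0.03],0.45],[[0,0,0],[-0.001,-0.001,0.06],0.45],[[0,0,0],[-0.001,-0.001,0.08],0.45],[[0,0,0],[-0.001,-0.001,0.092],0.45],[[0,0,0],[-0.001,-0.001,0.092],0.6],[[0,0,0],[-0.001,-0.001,0.092],0.9],[[0,0,0],[-0.001,-0.001,0.092],0.9],[[0,0,0],[-0.001,-0.001,0.092],0.9],[[0,0,0],[-0.001,-0.001,0.092],0.9]]' 30
python3 -c "
from workcell import env
from h import *
to(env,[.552,-.320,.18],1.23)"
```

```text
time_s: 4.33
ee_pos: [0.5515, -0.322, 0.0282]
tool_rot: [3.137, 0.002, 1.234]
ft_force: [-0.0, 0.2, 9.9]
width: 0.254
grip_force: 30.0
turn [0.0044 0.0016 0.0039] shift [ 0.0018  0.0005 -0.1518] t 4.3333 q [-0.7   0.58  1.53  0.    1.02 -0.37] pos [ 0.5515 -0.322   0.0282] rpy [3.137e+00 2.000e-03 1.234e+00] F [-0.   0.2  9.9] w 0.253629004363451 30.009891986846924
```

```bash
python3 -m crank '[[[0.004,0,0],[0,0,-0.02],0.9],[[0.004,0,0],[0,0,-0.055],0.9],[[0.004,0,0],[0,0,-0.095],0.9],[[0.004,0,0],[0,0,-0.135],0.9],[[0.004,0,0],[0,0,-0.17],0.9],[[0.004,0,0],[0,0,-0.17],0.9]]'
python3 - <<'E'
from workcell import env
from h import *
p=env.capture("side");cv2.imwrite("pics/s4.png",p["img"][:,:,::-1])
to(env,[.667,.183,.198],1.553)
E
```

```text
time_s: 4.83
ee_pos: [0.5539, -0.3237, 0.2061]
tool_rot: [3.129, 0.006, 1.234]
ft_force: [1.8, 0.1, -0.7]
width: 0.255
grip_force: 30.0
turn [ 0.0076  0.0055 -0.3192] shift [ 0.5152 -0.0595  0.0015] t 4.8833 q [-0.7   0.42  1.34 -0.    1.37 -0.36] pos [ 0.5528 -0.3229  0.2021] rpy [3.133 0.004 1.234] F [ 0.3  0.3 -3.4] w 0.255407816857288 29.996202886104584
```

```bash
python3 -m crank '[[[0,0,-0.05],[0.02,-0.002,0],0.9],[[0,0,-0.1],[0.05,-0.005,0],0.9],[[0,0,-0.15],[0.085,-0.009,0],0.9],[[0,0,-0.2],[0.12,-0.014,0],0.9],[[0,0,-0.2],[0.155,-0.018,0],0.9],[[0,0,-0.2],[0.19,-0.022,0],0.9],[[0,0,-0.2],[0.225,-0.026,0],0.9],[[0,0,-0.2],[0.26,-0.03,0],0.9],[[0,0,-0.2],[0.295,-0.034,0],0.9],[[0,0,-0.2],[0.32,-0.037,0],0.9]]'
python3 - <<'E'
from workcell import env
from h import *
to(env,[.667,.183,.198],1.553)
E
```

```text
time_s: 5.72
ee_pos: [0.6207, -0.0035, 0.1945]
tool_rot: [-3.137, -0.001, 1.435]
ft_force: [-0.1, 0.1, -2.6]
width: 0.255
grip_force: 30.0
turn [-0.0046 -0.0014 -0.1179] shift [ 0.1911  0.0206 -0.0034] t 5.7167 q [-0.19  0.4   1.39  0.    1.36 -0.05] pos [ 0.6207 -0.0035  0.1945] rpy [-3.137e+00 -1.000e-03  1.435e+00] F [-0.1  0.1 -2.6] w 0.25478755998600644 29.996066093444824
```

```bash
python3 -m crank '[[[-0.003,0,-0.06],[0.04,0.005,0],0.9],[[-0.003,0,-0.118],[0.08,0.009,0],0.9],[[-0.003,0,-0.118],[0.115,0.013,0],0.9],[[-0.003,0,-0.118],[0.15,0.017,0],0.9],[[-0.003,0,-0.118],[0.18,0.02,0],0.9],[[-0.003,0,-0.118],[0.191,0.021,0],0.9],[[-0.003,0,-0.118],[0.191,0.021,0],0.9],[[-0.003,0,-0.118],[0.191,0.021,0],0.9]]'
python3 - <<'E'
from workcell import env
from h import *
w=env.capture("wrist");s=env.capture("side");t=env.capture("top")
import pickle;pickle.dump((w,s,t),open("p5.pkl","wb"))
to(env,[.668,.183,.1635],1.553)
e=env.sense()["ee_pos"]
for p in(w,s,t): print([np.round(proj(p,x),1) for x in([.598,.183,.116],e+[-.07,0,-.006])])
S=s["img"][80:150,150:240,::-1];T=t["img"][130:200,90:180,::-1];W=w["img"][120:280,130:310,::-1]
r=lambda a,f:cv2.resize(a,None,fx=f,fy=f,interpolation=2)
cv2.imwrite("pics/m5.png",np.hstack([np.vstack([r(S,4),r(T,4)])[:,:360],r(W,2.2)[:, :].copy() if 0 else cv2.resize(W,(430,560),interpolation=2)]))
E
```

```text
time_s: 6.38
ee_pos: [0.6675, 0.1793, 0.1946]
tool_rot: [-3.14, 0.001, 1.553]
ft_force: [-0.7, -0.8, -2.0]
width: 0.249
grip_force: 30.0
turn [ 0.0001  0.0009 -0.003 ] shift [ 0.0055 -0.0002  0.0322] t 6.5333 q [ 0.1   0.53  1.19 -0.    1.43  0.12] pos [0.6681 0.1776 0.1957] rpy [3.141e+00 1.000e-03 1.550e+00] F [-0.1  0.4 -1.6] w 0.2549654085849592 29.996668696403503
[array([182.5, 199.1]), array([156.7, 238.9])]
[array([185.3, 121.9]), array([183. , 102.2])]
[array([131.6, 163.1]), array([123.8, 158.2])]
```

View pics/m5.png

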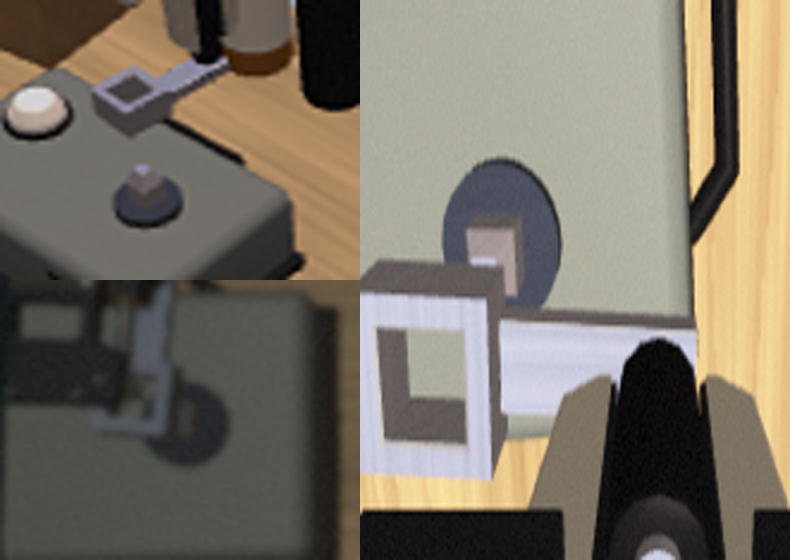

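The side view shows the hole top at ~(182,102.5), the top view at ~(122.5,159.5), and the wrist view at ~(156.4,230.6). The crank hangs level. I'll triangulate the hole and its angle.

Run:
```python
from h import *
import pickle
w,s,t=pickle.load(open("p5.pkl","rb"))
print(tri([w,s,t],[(156.4,230.6),(182,102.5),(122.5,159.5)]))
f=lambda u,v:((u-360)/2.389+130,v/3.5+120)
for z in(.183,.189):
    C=np.array([onz(w,f(*c),z) for c in[(376,327),(468,332),(467,446),(382,444)]])
    d=np.roll(C,-1,0)-C
    print(z,C.mean(0),np.hypot(*d.T),np.degrees(np.arctan2(d[:,1],d[:,0])))
C=[onz(w,f(*c),.104) for c in[(467,222),(520,227),(522,290)]];print(C,(C[0]+C[2])/2)
print(onz(s,(150+143/4,80+170/4),.116))
```

```text
(array([0.59663323, 0.18160996, 0.18656465]), [[-0.8, 1.3], [-0.2, 0.3], [-0.1, -0.4]])
0.183 [0.59591751 0.18064241] [0.02758425 0.02630749 0.02658838 0.02685317] [ -3.22061418 -96.71624143 178.0463261   85.49551946]
0.189 [0.59837687 0.18341947] [0.02665989 0.02542592 0.0256974  0.02595331] [ -3.22061418 -96.71624143 178.0463261   85.49551946]
[array([0.58838971, 0.1956671 ]), array([0.61042703, 0.19382724]), array([0.60973646, 0.17478376])] [0.59906309 0.18522543]
[0.59695403 0.17971295]
```

```bash
python3 -m crank '[[[0,0,0],[0.002,0.001,0.02],0.9],[[0,0,0],[0.002,0.001,0.035],0.9],[[0,0,0],[0.002,0.001,0.045],0.9],[[0,0,0],[0.002,0.001,0.053],0.9],[[0,0,0],[0.002,0.001,0.06],0.9],[[0,0,0],[0.002,0.001,0.06],0.9]]'
python3 - <<'E'
from workcell import env
from h import *
s=env.capture("side")
cv2.imwrite("pics/s6.png",cv2.resize(s["img"][80:160,140:250,::-1],None,fx=5,fy=5,interpolation=2))
to(env,[.668,.183,.116],1.553)
E
```

```text
time_s: 7.03
ee_pos: [0.6687, 0.1807, 0.1347]
tool_rot: [-3.14, 0.0, 1.551]
ft_force: [-0.3, -0.1, -3.7]
width: 0.254
grip_force: 30.0
turn [ 0.0001  0.0003 -0.0018] shift [ 0.002  -0.0012  0.0197] t 7.0833 q [ 0.1   0.57  1.26 -0.    1.31  0.12] pos [0.6692 0.1809 0.1357] rpy [3.141 0.    1.551] F [ 0.9  1.5 -2.5] w 0.2537331841644167 29.997008442878723
```

View pics/s6.png

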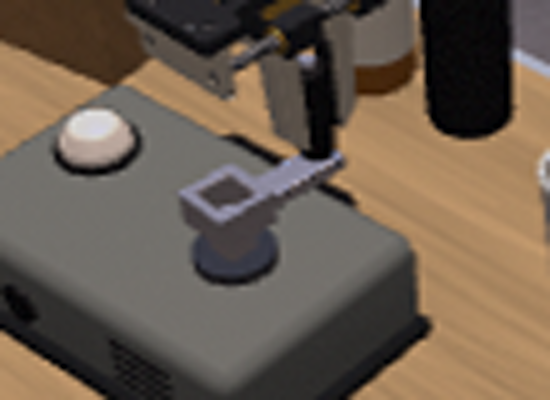

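The boss is over the shaft with the tip inside the hole (crop ~(225,190)), and there's no contact force. Lowering the rest.

```bash
python3 -m crank '[[[0,0,0],[0.001,0,0.007],0.9],[[0,0,0],[0.001,0,0.013],0.9],[[0,0,0],[0.001,0,0.018],0.9],[[0,0,0],[0.001,0,0.019],0.9],[[0,0,0],[0.001,0,0.019],0.9],[[0,0,0],[0.001,0,0.019],0.9]]'
python3 - <<'E'
from workcell import env
from h import *
to(env,[.668,.183,.116],1.553)
for i in range(1):print(env.sense()["ft_force"],env.sense()["wrist_torque"])
E
```

```text
time_s: 7.58
ee_pos: [0.6695, 0.1825, 0.117]
tool_rot: [3.141, 0.0, 1.552]
ft_force: [-0.5, -1.1, -3.5]
width: 0.248
grip_force: 30.0
turn [ 0.0011  0.0001 -0.0011] shift [ 0.0005 -0.0015  0.001 ] t 7.5833 q [ 0.11  0.59  1.28 -0.    1.27  0.12] pos [0.6695 0.1825 0.117 ] rpy [3.141 0.    1.552] F [-0.5 -1.1 -3.5] w 0.24796397420897973 29.99641388654709
[-0.53707252 -1.10409343 -3.49407876] [-0.07211858  0.09540845  0.02770774]
```

```bash
python3 -m crank '[[[0,0,0],[-0.0146,-0.0015,0.0005],0.9],[[0,0,0],[-0.0285,-0.0061,0.0005],0.9],[[0,0,0],[-0.0411,-0.0134,0.0005],0.9],[[0,0,0],[-0.052,-0.0232,0.0005],0.9],[[0,0,0],[-0.0606,-0.035,0.0005],0.9],[[0,0,0],[-0.0666,-0.0484,0.0005],0.9],[[0,0,0],[-0.0696,-0.0627,0.0005],0.9],[[0,0,0],[-0.0696,-0.0773,0.0005],0.9],[[0,0,0],[-0.0666,-0.0916,0.0005],0.9],[[0,0,0],[-0.0606,-0.105,0.0005],0.9]]'
python3 - <<'E'
from workcell import env
from h import *
s=env.capture("side")
cv2.imwrite("pics/s7.png",cv2.resize(s["img"][70:160,120:250,::-1],None,fx=5,fy=5,interpolation=2))
c=np.array([.5985,.183]);a=np.radians(-121)
to(env,[c[0]+.07*np.cos(a),c[1]+.07*np.sin(a),.117],1.552)
E
```

```text
time_s: 8.42
ee_pos: [0.5638, 0.1221, 0.1169]
tool_rot: [3.137, 0.001, 1.55]
ft_force: [5.1, 0.9, -4.6]
width: 0.257
grip_force: 30.0
turn [ 0.0015  0.     -0.0006] shift [-0.0006  0.0014 -0.0002] t 8.4667 q [ 0.02  0.39  1.62 -0.    1.14  0.04] pos [0.5611 0.1237 0.1168] rpy [3.14  0.    1.551] F [-0.1  0.6 -4.1] w 0.25404470501697907 29.99627709388733
```

View pics/s7.png

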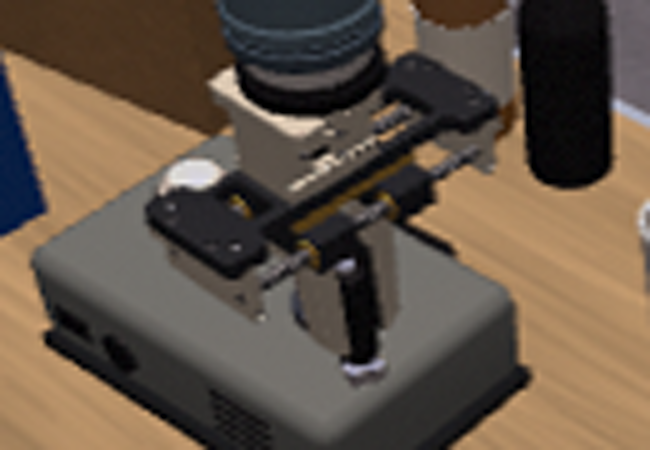

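The crank is turning on the shaft: the arm now points toward the robot's near side, with the grip at crop ~(360,310), and forces are small. Continuing.

```bash
python3 -m crank '[[[0,0,0],[0.0086,-0.0118,0],0.9],[[0,0,0],[0.0195,-0.0216,0],0.9],[[0,0,0],[0.0321,-0.0289,0],0.9],[[0,0,0],[0.046,-0.0335,0],0.9],[[0,0,0],[0.0606,-0.035,0],0.9],[[0,0,0],[0.0752,-0.0335,0],0.9],[[0,0,0],[0.0891,-0.0289,0],0.9],[[0,0,0],[0.1017,-0.0216,0],0.9],[[0,0,0],[0.1126,-0.0118,0],0.9],[[0,0,0],[0.1212,0,0],0.9]]'
python3 -m crank '[[[0,0,0],[0.006,0.0134,0],0.9],[[0,0,0],[0.009,0.0277,0],0.9],[[0,0,0],[0.009,0.0423,0],0.9],[[0,0,0],[0.006,0.0566,0],0.9],[[0,0,0],[0,0.07,0],0.9],[[0,0,0],[-0.0086,0.0818,0],0.9],[[0,0,0],[-0.0195,0.0916,0],0.9],[[0,0,0],[-0.0321,0.0989,0],0.9],[[0,0,0],[-0.046,0.1035,0],0.9],[[0,0,0],[-0.0606,0.105,0],0.9]]'
python3 - <<'E'
from workcell import env
from h import *
w=env.capture("wrist")
for q in("crank_socket","crank_grip"):
    for d in env.outline_of(w,q): print(q,d["conf"],d["bbox"])
print(proj(w,[.598,.183,.11]),proj(w,[.668,.183,.16]))
to(env,[.669,.183,.117],1.552)
E
```

```text
time_s: 9.3
ee_pos: [0.5643, 0.2453, 0.1167]
tool_rot: [-3.14, 0.001, 1.552]
ft_force: [-2.4, -2.4, -1.1]
width: 0.255
grip_force: 30.0
time_s: 10.13
ee_pos: [0.6676, 0.1822, 0.116]
tool_rot: [-3.137, -0.001, 1.552]
ft_force: [-9.6, 3.2, -0.2]
width: 0.252
grip_force: 30.0
crank_socket 0.77 [201.1, 243.3, 150.6, 97.4]
crank_grip 0.86 [202.1, 245.1, 150.4, 98.5]
[156.77597382 234.8888161 ] [254.36526404 274.18033615]
turn [-0.0042  0.0007 -0.0018] shift [ 0.0026  0.0014 -0.001 ] t 10.2833 q [ 0.1   0.59  1.29 -0.    1.27  0.12] pos [0.6675 0.1804 0.116 ] rpy [-3.137e+00  1.000e-03  1.550e+00] F [-6.2 -1.  -1.2] w 0.2556630010647018 29.994497001171112
```

One turn is done and the wrist outline fits the crank on the shaft. Second turn.

```bash
python3 -m crank '[[[0,0,0],[-0.0146,-0.0015,0],0.9],[[0,0,0],[-0.0285,-0.0061,0],0.9],[[0,0,0],[-0.0411,-0.0134,0],0.9],[[0,0,0],[-0.052,-0.0232,0],0.9],[[0,0,0],[-0.0606,-0.035,0],0.9],[[0,0,0],[-0.0666,-0.0484,0],0.9],[[0,0,0],[-0.0696,-0.0627,0],0.9],[[0,0,0],[-0.0696,-0.0773,0],0.9],[[0,0,0],[-0.0666,-0.0916,0],0.9],[[0,0,0],[-0.0606,-0.105,0],0.9]]'
python3 -m crank '[[[0,0,0],[0.0086,-0.0118,0],0.9],[[0,0,0],[0.0195,-0.0216,0],0.9],[[0,0,0],[0.0321,-0.0289,0],0.9],[[0,0,0],[0.046,-0.0335,0],0.9],[[0,0,0],[0.0606,-0.035,0],0.9],[[0,0,0],[0.0752,-0.0335,0],0.9],[[0,0,0],[0.0891,-0.0289,0],0.9],[[0,0,0],[0.1017,-0.0216,0],0.9],[[0,0,0],[0.1126,-0.0118,0],0.9],[[0,0,0],[0.1212,0,0],0.9]]'
python3 -m crank '[[[0,0,0],[0.006,0.0134,0],0.9],[[0,0,0],[0.009,0.0277,0],0.9],[[0,0,0],[0.009,0.0423,0],0.9],[[0,0,0],[0.006,0.0566,0],0.9],[[0,0,0],[0,0.07,0],0.9],[[0,0,0],[-0.0086,0.0818,0],0.9],[[0,0,0],[-0.0195,0.0916,0],0.9],[[0,0,0],[-0.0321,0.0989,0],0.9],[[0,0,0],[-0.046,0.1035,0],0.9],[[0,0,0],[-0.0606,0.105,0],0.9]]'
```

```text
time_s: 11.12
ee_pos: [0.5642, 0.122, 0.1169]
tool_rot: [3.137, 0.002, 1.551]
ft_force: [2.1, -1.3, -5.4]
width: 0.254
grip_force: 30.0
time_s: 11.95
ee_pos: [0.5648, 0.2457, 0.1166]
tool_rot: [-3.141, 0.001, 1.553]
ft_force: [-0.9, -4.8, -2.2]
width: 0.253
grip_force: 30.0
time_s: 12.78
ee_pos: [0.6676, 0.1835, 0.1161]
tool_rot: [-3.138, -0.002, 1.552]
ft_force: [-8.0, 4.1, 0.5]
width: 0.254
grip_force: 30.0
```

```bash
python3 -m crank '[[[0,0,0],[-0.0146,-0.0015,0],0.9],[[0,0,0],[-0.0285,-0.0061,0],0.9],[[0,0,0],[-0.0411,-0.0134,0],0.9],[[0,0,0],[-0.0411,-0.0134,0],0.9],[[0,0,0],[-0.0411,-0.0134,0.001],0.9],[[0,0,0],[-0.0411,-0.0134,0.001],0.6],[[0,0,0],[-0.0411,-0.0134,0.001],0.5],[[0,0,0],[-0.0411,-0.0134,0.001],0.5],[[0,0,0],[-0.0411,-0.0134,0.001],0.5],[[0,0,0],[-0.0411,-0.0134,0.001],0.5]]'
python3 -m crank '[[[0,0,0],[0,0,-0.01],0.5],[[0,0,0],[0,0,-0.03],0.5],[[0,0,0],[0,0,-0.06],0.5],[[0,0,0],[0,0,-0.1],0.5],[[0,0,0],[0,0,-0.14],0.5],[[0,0,0],[-0.04,0,-0.16],0.5],[[0,0,0],[-0.08,0,-0.16],0.5],[[0,0,0],[-0.12,0,-0.16],0.5],[[0,0,0],[-0.16,0,-0.16],0.5],[[0,0,0],[-0.16,0,-0.16],0.5]]'
python3 - <<'E'
from workcell import env
from h import *
s=env.capture("side");t=env.capture("top")
import pickle;pickle.dump((s,t),open("p9.pkl","wb"))
for n,p in(("side",s),("top",t)):
    print(n,"expect boss top",proj(p,[.598,.183,.110]),"grip mid",proj(p,[.598+.07*np.cos(.65),.183-.07*np.sin(.65),.1325]))
    for d in env.outline_of(p,"crank_grip"):
        m=np.argwhere(d["pixels"]); print(d["conf"],d["bbox"])
    # synthetic comparison: steel pixels near shaft
    im=p["img"].astype(int)
cv2.imwrite("pics/s9.png",s["img"][:,:,::-1])
s=env.sense();print(s["ee_pos"],s["ft_force"],s["time_s"],s["width"])
E
```

```text
time_s: 13.62
ee_pos: [0.656, 0.1417, 0.1159]
tool_rot: [3.139, 0.0, 1.552]
ft_force: [0.1, -0.2, -0.7]
width: 0.495
grip_force: 0.0
time_s: 14.45
ee_pos: [0.6521, -0.0261, 0.2766]
tool_rot: [3.139, 0.004, 1.545]
ft_force: [0.1, -0.0, 0.5]
width: 0.499
grip_force: 0.0
side expect boss top [185.53717821 123.43403141] grip mid [208.25443651 114.39531441]
0.9 [354.8, 278.0, 39.1, 47.6]
0.68 [286.8, 209.8, 41.0, 26.8]
0.61 [199.0, 118.9, 34.0, 32.3]
top expect boss top [132.42246224 163.49743358] grip mid [148.96261076 138.64865099]
0.91 [393.4, 197.6, 27.1, 42.9]
0.85 [142.0, 154.9, 38.6, 43.4]
0.83 [292.9, 171.9, 44.6, 16.7]
[ 0.65215842 -0.01774776  0.27621778] [-0.26662494 -0.73827976  0.10727371] 14.65 0.4958784634733913
```

The picture limit is used up, so I'll check the seating numerically by projecting a crank model at several heights and tilts against the outlines.

Run:
```python
from workcell import env
from h import *
from scipy.optimize import minimize
ps=[env.capture("side"),env.capture("top")];ms=[]
for p in ps:
    c=[.61,.17,.11];e=proj(p,c)
    d=min(env.outline_of(p,"crank_grip"),key=lambda d:np.hypot(*(np.array(d["bbox"][:2])-e)));ms.append(d["pixels"])
def box(x0,x1,y,z1):return np.array([[a,b,c] for a in(x0,x1) for b in(-y,y) for c in(0,z1)])
th=np.linspace(0,6.3,20);cyl=np.array([[.07+.012*np.cos(a),.012*np.sin(a),z] for a in th for z in(.013,.076)])
parts=[box(-.02,.02,.02,.022),box(.02,.081,.011,.01),cyl]
def iou(v):
    x,y,z,yaw,tx,ty=v;R=cv2.Rodrigues(np.array([0,0,yaw]))[0]@cv2.Rodrigues(np.array([tx,ty,0.]))[0];r=0
    for p,m in zip(ps,ms):
        im=np.zeros((384*4,512*4),np.uint8)
        for q in parts:
            uv=np.array([proj(p,R@a+[x,y,z]) for a in q]);cv2.fillConvexPoly(im,cv2.convexHull((uv*4+2).astype(np.int32)),1)
        a=cv2.resize(im*255.,(512,384),interpolation=cv2.INTER_AREA)/255
        r+=np.minimum(a,m).sum()/np.maximum(a,m).sum()
    return -r/2
for z in(.08,.088,.094,.1,.108):
    b=min((minimize(iou,[.598,.183,z,y0,0,0],method="Nelder-Mead",options=dict(initial_simplex=np.array([[.598,.183,z,y0,0,0]]+[np.array([.598,.183,z,y0,0,0])+np.eye(6)[i]*[.005,.005,.006,.15,.1,.1][i] for i in range(6)]),maxiter=120)) for y0 in(-.65,)),key=lambda r:r.fun)
    print(z,round(-iou([.598,.183,z,b.x[3],0,0]),3),np.round(b.x,3),round(-b.fun,3))
```

```text
0.08 0.706 [ 0.596  0.181  0.091 -0.652  0.011  0.026] 0.79
0.088 0.763 [ 0.596  0.181  0.092 -0.633  0.07   0.013] 0.801
0.094 0.696 [ 0.596  0.182  0.093 -0.636  0.105  0.022] 0.797
0.1 0.588 [ 0.596  0.181  0.093 -0.635  0.071  0.024] 0.8
0.108 0.443 [ 0.595  0.182  0.096 -0.613  0.129  0.068] 0.767
```

The fit puts the crank's underside at home height within the measuring error. It's near level, centred, and at the wound angle (-36° after two turns). Handing in.

```bash
python3 -c "
from workcell import env
print(env.hand_in())"
```

```text
the job is handed in; nothing more can be done
None
```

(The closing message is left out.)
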